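# Pump up the blue dye sprayer until its pin is out

### The job

Charge the blue dye sprayer: push its black pump knob down with the fingertips and let it spring back up, again and again, until the orange indicator pin beside the knob has popped fully out, and leave the knob all the way up. Only push: never pull a knob up and keep off the pins. Leave the brown sprayer unpumped and the other things on the table where they are.

Things in the scene. Friction and masses are not known exactly. Their poses are not given: they have to be found in the camera images.
- blue_pump (a joint): travel of the blue sprayer's black pump knob in m: 0 = up (rest), grows as the knob is pushed straight down, stop at 0.028. A spring pushes it back up: no force at 0, 0.3 N per mm, about 9 N at the bottom. Every 10 mm of downward travel raises the pin about 2 mm (about 5.5 mm a full stroke), fast or slow; on the way up the pin stays. Pumping on is harmless
- blue_knob_top (a point): centre of the top of the blue sprayer's pump knob; it moves with the knob, 218 mm above the table at rest. The knob is a black mushroom with a blue dot, 40 mm dia (flat top 28 mm dia), 18 thick, on a 12 mm rod.
- blue: the blue dye sprayer: blue drum 120 mm dia, flat top 150 mm above the table, fixed to a 120 mm square steel foot plate. Origin: centre of its underside, on the knob's axis; z up, x towards the pin. A black collar 40 dia, 16 high, stands round the rod; a short brass nozzle reaches 86 mm from the axis opposite the pin, 116 mm up
- blue_pin (a joint): how far the blue sprayer's orange indicator pin stands out, m: 0 = in (just its tip, 3 mm, shows above its white boss), stop at 0.024 = fully out, when a green and then a white band show below the orange. It stays where it is left; it starts somewhere between 0 and 0.013
- blue_pin_tip (a point): the tip of that orange pin, 9 mm dia; this point is the middle of its upper end, 43 mm beside the knob's axis, 161 mm above the table when in and 185 mm when fully out (below the top of the pressed knob, 190 mm)
- brown_pump (a joint): travel of the pump knob of the brown sprayer, otherwise identical to the blue one: 0 = up, grows when pushed
- brown_knob_top (a point): centre of the top of the brown sprayer's black pump knob (brown dot), built as the blue one. Which sprayer stands left and which right varies
- brown: the brown dye sprayer, built and fixed like the blue one, but with a brown drum
- brown_pin_tip (a point): upper end of the brown sprayer's orange pin
- ink_jar: small amber glass ink jar, yellow lid, 52 dia x 85 high, stands between the two sprayers, on the robot's side of the wax cake; loose; origin at the middle of its underside
- canting: wax pen lying flat: round wooden handle 14 dia x 110 with a copper cup at its end, 160 long, 20 high; loose; origin at the underside near the middle of its length, x along it
- wax_cake: cake of golden wax, 75 x 50 x 28 high; loose; origin at the middle of its underside
- stamp: copper batik stamp 75 x 75 with a dark wooden loop handle, 61 high; loose; origin at the middle of its underside
- cup: white ceramic cup, 76 dia x 85 high; loose; origin at the middle of its underside
- dye_bottle: green plastic bottle, red cap, 60 dia x 150 high; loose; origin at the middle of its underside
Mind the look-alikes: they are no part of the job. Several things have the shape of the blue; the one meant has the colours described above.

How it is judged:
On the way, in this order (a step that is already met when the one before it is completed fails the run):
1. the blue sprayer's pump knob is pushed well down (value of joint blue_pump above 0.008 m), for 0.02 s.
2. its orange pin has come fully out (value of joint blue_pin above 0.0225 m), for 0.2 s.
At the end, for the whole second after the job is handed in: The blue sprayer's pin stands out at least 22.5 of its 24 mm, both pump knobs are up again within 4 mm, and the other things are within 20 mm of where they started (value of joint blue_pin above 0.0225 m and value of joint each of blue_pump, brown_pump below 0.004 m and distance of each of ink_jar, canting, wax_cake, stamp, cup, dye_bottle from where it was at the start of the episode below 0.02 m); the robot touches nothing.
It fails at once if the brown sprayer's pump knob is pushed down more than 5 mm (value of joint brown_pump above 0.005 m).
It fails at once if a pump knob is pulled up more than 4 mm (value of joint any of blue_pump, brown_pump below -0.004 m).
It fails at once if the robot pushes on a pin with more than 1 N (contact force between any of blue_pin, brown_pin and the fingers above 1 N or contact force between any of blue_pin, brown_pin and the arm above 1 N).
It fails at once if another thing on the table is lifted, carried or pushed more than 20 mm (distance of any of ink_jar, canting, wax_cake, stamp, cup, dye_bottle from where it was at the start of the episode above 0.02 m).
It also fails if it takes over 35 s, if anything falls off the work surface, if the arm or the gripper's body presses on something with over 40 N, if the wrist force passes 120 N, or if a joint passes its speed limit or range.

### The arm

A 6-joint arm with a two-finger parallel gripper is mounted at the origin on the work surface. World frame = base frame: x ahead of the robot, y to its left, z up, the work surface at z = 0. Lengths are in m, angles in rad, forces in N, time in s.
With the tool pointing down it reaches from about 0.35 to 0.85 m from the base axis. Payload 8.1 kg.
Tool frame: the origin (TCP) lies between the finger pads; the fingertips stand 14 mm ahead of it and the grasp point (between the pads) lies 5 mm behind it; z points along the fingers, y is the line along which they close (so a half turn about z gives the same grasp; the last joint's range is limited). The gripper opens to 93 mm and grips with 3 to 60 N. Pads are 15 mm wide; open, the fingers measure 128 mm over their backs; the gripper's body (75 mm by 188 mm) begins 65 mm behind the grasp point.
Start: joints at [1.237, 0.13, 1.488, -0, 1.523, -0.085], TCP at [0.148, 0.582, 0.233] pointing down, gripper open.
Joint ranges: [-2.96, 2.96], [-0.89, 2.26], [0.02, 2.5], [-1.34, 4.48], [0, 2.73], [-2.66, 2.66]. Speed limits (rad/s): [2.39, 2.39, 2.79, 3.14, 3.14, 3.14].

### API

Orientations are given as a rotation vector (axis times angle).
In Python, from plant import robot gives the robot as it stands.
- The arm moves only by the tool arm_command, never from a script. Its argument "targets" is a list of rows, each an object of numbers: "x", "y", "z": the shift along the world's x, y, z in units of 500 mm (1.0 is 500 mm); "rx", "ry", "rz": the turn, a rotation vector about the world's x, y, z in units of 2 rad (1.0 is 2 rad); "claw": the closure in counts, from 0 (fully open) to 255 (shut). In form: [{"x": .., "y": .., "z": .., "rx": .., "ry": .., "rz": .., "claw": ..}, ...]. A call has 1 to 10 rows; each row is the pose to reach, as a shift and turn from the pose commanded when the call began; what a row does not reach only later rows make up. A row lasts 1/12 s, in which the tool goes at most 41.7 mm and 7.16 degrees, less where a joint would pass 70% of its speed; a pose out of reach is approached as far as the arm can. A call with a number of a shift or a turn outside -1 to 1 is refused whole. A call with a gripper value outside its range is refused whole. The fingers move at their own pace and stop on an object; "squeeze" is the grip in N (left out, the last holds). Time passes only in rows, so rows that repeat a pose let the fingers close. It gives the time, the measured TCP pose, the force, the opening and the grip force at its end, in the units of the state.
- robot.read_state(): the state, without advancing time (a new reading comes with each control period).
- robot.read_camera(name): name is "scene" or "top" or "wrist"; returns (picture, depth): 480x640x3 uint8, red, green, blue; 480x640 float32, m along the optical axis (not along the pixel's ray), 0 where there is no reading.
- robot.get_calibration(name): a dict with "intrinsics" (3x3 intrinsics, pixels), "dist" ([k1, k2, p1, p2, k3] as OpenCV has them; the pictures are not rectified), "origin" and "orientation" of the camera in the world. Camera axes: x right, y up, looking along -z (the intrinsics and any distortion apply to the point x, -y, -z); pixel columns grow to the right and rows downward; lengths in m; the calibration is good to about 2 mm. A picture is of the moment at which its call begins: read the wrist's pose just before it. get_calibration takes no time and is no camera call; for the wrist camera it gives the pose at the moment of the call.
- robot.close_job(): hands the job in; it is judged then, once.
The state is a dict: "t": time; "q": joint angles; "dq": joint speeds; "joint_torque": joint torques, N m; "tool_pos": TCP position; "orientation": TCP orientation; "force": force on the tool from outside, world axes, zero at the start; "wrist_torque": the same for the moment, N m; "opening": finger opening in m; "gripper_force": force on a finger pad.
Only numpy, scipy, OpenCV 4.12 (cv2) and the standard library are available. Lean on these libraries where they do the work, as an engineer would, in place of code of your own. Each camera call takes 0.05 s, during which the arm holds its last target. There are 200 camera calls.

## Working session

There is one attempt and no reset: what is moved stays moved. The work goes in short steps, Python scripts to look and compute and a tool call to move; the robot and the scene stay as the last step left them, time stands still between calls to the robot, and variables do not carry over. Pictures are saved under pics/ and viewed, at most 10 in all, crops included, and the job is handed in when it is done.

Besides the shell and the picture viewer there is one more tool, called after "Request:" as a command line: name --argument value ..., lists and objects as JSON in quotes. arm_command: Moves the arm, as the interface text tells. Shifts and turns lie within -1 to 1; 1 stands for 500 mm of shift or 2 rad of turn. Its arguments: {"type":"object","properties":{"targets":{"type":"array","items":{"type":"object","properties":{"x":{"type":"number","minimum":-1,"maximum":1},"y":{"type":"number","minimum":-1,"maximum":1},"z":{"type":"number","minimum":-1,"maximum":1},"rx":{"type":"number","minimum":-1,"maximum":1},"ry":{"type":"number","minimum":-1,"maximum":1},"rz":{"type":"number","minimum":-1,"maximum":1},"claw":{"type":"number"}}}},"squeeze":{"type":"number"}},"required":["targets"]}

```bash
mkdir -p pics; cat > h.py <<'E'
import numpy as np, cv2, pickle
from plant import robot
def grab(n):
    c=robot.get_calibration(n); p,d=robot.read_camera(n)
    pickle.dump((c,p,d),open(f'{n}.pkl','wb')); return c,p,d
def ray(c,uv):
    u=cv2.undistortPoints(np.array(uv,float).reshape(-1,1,2),np.array(c['intrinsics'],float),np.array(c['dist'],float)).reshape(-1,2)
    r=np.c_[u[:,0],-u[:,1],-np.ones(len(u))]
    return R(c),np.array(c['origin']),r
def R(c):
    o=np.array(c['orientation'],float)
    return o if o.shape==(3,3) else cv2.Rodrigues(o)[0]
def onz(c,uv,z):
    M,o,r=ray(c,uv); w=r@M.T; return o+w*((z-o[2])/w[:,2])[:,None]
def bydepth(c,uv,d):
    M,o,r=ray(c,uv); return o+(r*np.array(d).reshape(-1,1))@M.T
E
python3 - <<'E'
from h import *
for n in('top','scene'):
    c,p,d=grab(n); cv2.imwrite(f'pics/{n}.png',p[...,::-1]); print(n,c['origin'],c['orientation'],c['intrinsics'])
print(robot.read_state())
E
```

```text
top [0.48913666 0.01535738 1.0258515 ] [ 0.06289426 -0.084211   -1.56791834] [[481.85435753   0.         325.37120096]
 [  0.         481.85435753 245.22667629]
 [  0.           0.           1.        ]]
scene [0.98406247 0.75852147 1.28543409] [0.21425227 0.87044193 2.54396372] [[620.47748204   0.         319.47303852]
 [  0.         620.47748204 250.07392374]
 [  0.           0.           1.        ]]
{'t': 0.1, 'q': array([ 1.23658498e+00,  1.31059142e-01,  1.48919323e+00,  1.38655074e-05,
        1.52301869e+00, -8.54263487e-02]), 'dq': array([ 0.00011849,  0.00126762, -0.00368135,  0.00155743, -0.0004331 ,
       -0.00026274]), 'joint_torque': array([ 1.19280921e-03, -5.61335599e+01, -4.93099451e+01,  7.70538580e-02,
        2.90299114e-02, -1.13386795e-04]), 'tool_pos': array([0.14755826, 0.58105091, 0.23169562]), 'orientation': array([-3.89739397e-01, -3.11695677e+00,  2.57377952e-03]), 'force': array([0.19629889, 0.53508275, 0.24508112]), 'wrist_torque': array([0.12052043, 0.01153735, 0.04030066]), 'gripper_force': 0.0, 'opening': 0.09301324490301582}
```

View pics/top.png

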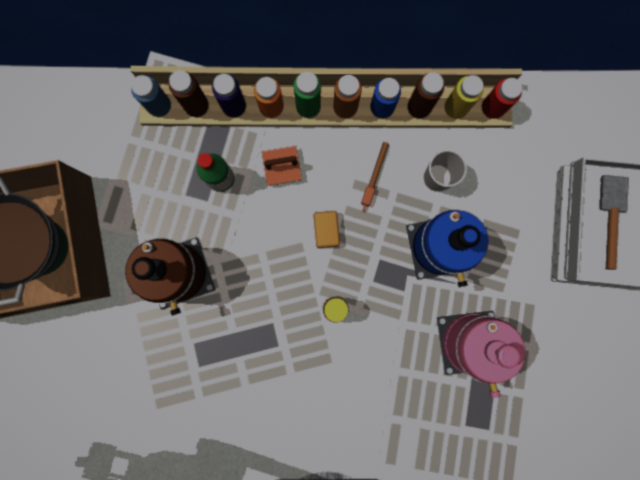

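View pics/scene.png

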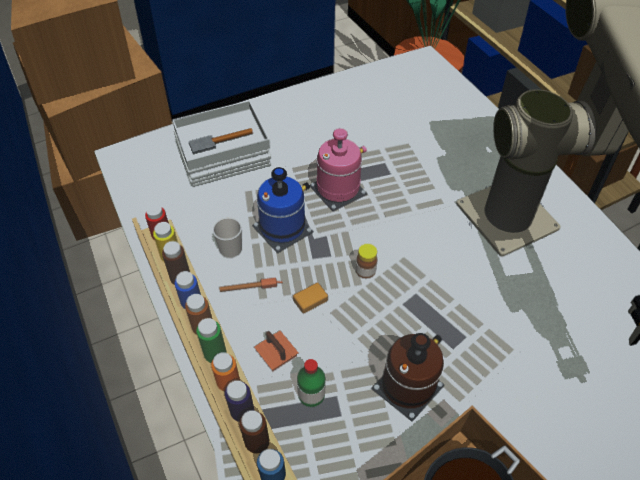

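The top view shows these candidates:
- Blue drum with a black knob at (450,242), pin at (455,216).
- Brown sprayer at (165,270).
- Pink look-alike at (490,348).
- Blue rack bottle at (385,97).

By the description, the blue drum with the black knob is the one meant. I'll check it in a close crop.

```bash
python3 - <<'E'
from h import *
c,p,d=pickle.load(open('top.pkl','rb'))
cv2.imwrite('pics/crop.png',cv2.resize(p[190:300,390:530,::-1],None,fx=5,fy=5,interpolation=2))
g=p.astype(int)
def at(uv): return d[int(uv[1]),int(uv[0])]
m=((g.max(2)<45)).astype(np.uint8); m[:, :445]=0; m[:,490:]=0; m[:222]=0; m[256:]=0
n,l,s,ce=cv2.connectedComponentsWithStats(m); 
for i in range(1,n):
  if s[i][4]>30: print('dark',s[i],ce[i],onz(c,[ce[i]],.215))
hs=cv2.cvtColor(p,cv2.COLOR_RGB2HSV)
m=((hs[...,0]<20)&(hs[...,1]>120)&(hs[...,2]>120)).astype(np.uint8); m[:,:440]=0;m[:,475:]=0;m[:205]=0;m[230:]=0
ys,xs=np.nonzero(m); u=(xs.mean(),ys.mean()); print('pin',u,len(xs),onz(c,[u],.165))
for z,uv in((.218,(470,237)),):print(onz(c,[uv],z),bydepth(c,[uv],[at(uv)]))
# depth points with z>0.2 near the blue knob
v,u=np.mgrid[215:265,440:495]; uv=np.c_[u.ravel(),v.ravel()]
P=bydepth(c,uv,d[uv[:,1],uv[:,0]]); k=(P[:,2]>.205)&(P[:,2]<.235); print(k.sum(),P[k].mean(0),P[k].min(0),P[k].max(0))
# all tall things
v,u=np.mgrid[0:480:2,0:640:2]; uv=np.c_[u.ravel(),v.ravel()]
P=bydepth(c,uv,d[uv[:,1],uv[:,0]]); k=(P[:,2]>.13)&(d[uv[:,1],uv[:,0]]>0)
cs=np.unique(np.round(P[k][:,:2]/.05)*.05,axis=0); print([tuple(np.round(a,2)) for a in cs])
E
```

```text
dark [449 226  31  24 404] [461.93811881 238.6509901 ] [[ 0.57704128 -0.22703585  0.215     ]]
pin (np.float64(456.38461538461536), np.float64(215.3846153846154)) 13 [[ 0.62472321 -0.23301209  0.165     ]]
[[ 0.57954914 -0.23980041  0.218     ]] [[ 0.57953664 -0.23976515  0.21811165]]
406 [ 0.58127762 -0.23759359  0.21565985] [ 0.56303868 -0.25726125  0.20787135] [ 0.60114216 -0.22018385  0.22056165]
[(np.float64(0.35), np.float64(-0.35)), (np.float64(0.35), np.float64(-0.3)), (np.float64(0.35), np.float64(-0.25)), (np.float64(0.4), np.float64(-0.35)), (np.float64(0.4), np.float64(-0.3)), (np.float64(0.4), np.float64(-0.25)), (np.float64(0.45), np.float64(-0.35)), (np.float64(0.45), np.float64(-0.3)), (np.float64(0.45), np.float64(-0.25)), (np.float64(0.45), np.float64(0.3)), (np.float64(0.45), np.float64(0.35)), (np.float64(0.45), np.float64(0.5)), (np.float64(0.45), np.float64(0.55)), (np.float64(0.45), np.float64(0.6)), (np.float64(0.5), np.float64(-0.25)), (np.float64(0.5), np.float64(0.25)), (np.float64(0.5), np.float64(0.3)), (np.float64(0.5), np.float64(0.35)), (np.float64(0.5
[... 662 characters left out ...]
p.float64(0.65), np.float64(0.5)), (np.float64(0.7), np.float64(0.2)), (np.float64(0.7), np.float64(0.25)), (np.float64(0.7), np.float64(0.5)), (np.float64(0.7), np.float64(0.55)), (np.float64(0.7), np.float64(0.6)), (np.float64(0.75), np.float64(0.2)), (np.float64(0.75), np.float64(0.25)), (np.float64(0.75), np.float64(0.5)), (np.float64(0.85), np.float64(-0.2)), (np.float64(0.85), np.float64(0.05)), (np.float64(0.85), np.float64(0.25)), (np.float64(0.85), np.float64(0.3)), (np.float64(0.9), np.float64(-0.25)), (np.float64(0.9), np.float64(-0.2)), (np.float64(0.9), np.float64(0.0)), (np.float64(0.9), np.float64(0.05)), (np.float64(0.9), np.float64(0.25)), (np.float64(0.9), np.float64(0.3))]
```

View pics/crop.png

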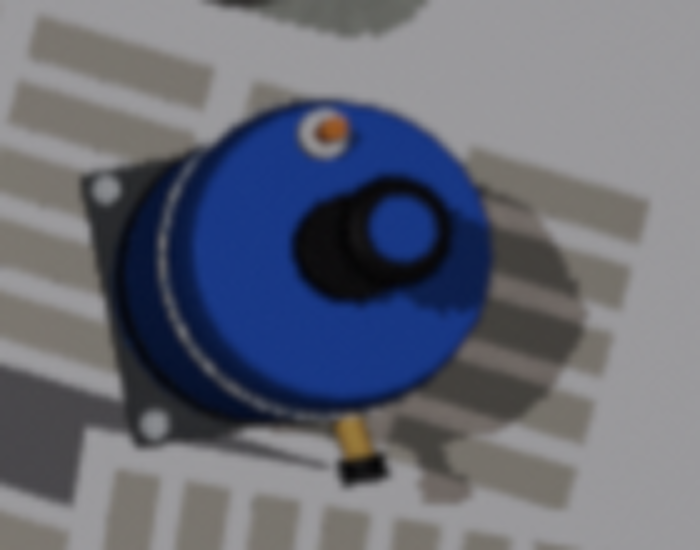

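The crop confirms it: blue drum, black mushroom knob with a blue dot at crop (402,228), i.e. image (470,236), which gives about (0.581, -0.239). The orange pin is at (456,215), on the +x side. I'll lift, close the fingers and travel there.

Request:
arm_command --targets '[{"z": 0.08,"claw": 255},{"z": 0.16,"claw": 255},{"x": 0.3,"y": -0.57,"z": 0.16,"claw": 255},{"x": 0.3,"y": -0.57,"z": 0.16,"claw": 255},{"x": 0.3,"y": -0.57,"z": 0.16,"claw": 255},{"x": 0.3,"y": -0.57,"z": 0.16,"claw": 255},{"x": 0.3,"y": -0.57,"z": 0.16,"claw": 255},{"x": 0.3,"y": -0.57,"z": 0.16,"claw": 255},{"x": 0.3,"y": -0.57,"z": 0.16,"claw": 255},{"x": 0.3,"y": -0.57,"z": 0.16,"claw": 255}]' --squeeze 10

```text
schema error: expected keys x, y, z, rx, ry, rz, claw
```

Request:
arm_command --targets '[{"x": 0,"y": 0,"z": 0.08,"rx": 0,"ry": 0,"rz": 0,"claw": 255},{"x": 0,"y": 0,"z": 0.16,"rx": 0,"ry": 0,"rz": 0,"claw": 255},{"x": 0.3,"y": -0.57,"z": 0.16,"rx": 0,"ry": 0,"rz": 0,"claw": 255},{"x": 0.3,"y": -0.57,"z": 0.16,"rx": 0,"ry": 0,"rz": 0,"claw": 255},{"x": 0.3,"y": -0.57,"z": 0.16,"rx": 0,"ry": 0,"rz": 0,"claw": 255},{"x": 0.3,"y": -0.57,"z": 0.16,"rx": 0,"ry": 0,"rz": 0,"claw": 255},{"x": 0.3,"y": -0.57,"z": 0.16,"rx": 0,"ry": 0,"rz": 0,"claw": 255},{"x": 0.3,"y": -0.57,"z": 0.16,"rx": 0,"ry": 0,"rz": 0,"claw": 255},{"x": 0.3,"y": -0.57,"z": 0.16,"rx": 0,"ry": 0,"rz": 0,"claw": 255},{"x": 0.3,"y": -0.57,"z": 0.16,"rx": 0,"ry": 0,"rz": 0,"claw": 255}]' --squeeze 10

```text
t: 0.93
tool_pos: [0.2984, 0.2939, 0.3124]
orientation: [0.391, 3.117, -0.001]
force: [0.2, -0.7, -0.4]
opening: 0.031
gripper_force: 0.0
```

Request:
arm_command --targets '[{"x": 0.38,"y": -0.72,"z": 0,"rx": 0,"ry": 0,"rz": 0,"claw": 255},{"x": 0.38,"y": -0.72,"z": 0,"rx": 0,"ry": 0,"rz": 0,"claw": 255},{"x": 0.38,"y": -0.72,"z": 0,"rx": 0,"ry": 0,"rz": 0,"claw": 255},{"x": 0.38,"y": -0.72,"z": 0,"rx": 0,"ry": 0,"rz": 0,"claw": 255},{"x": 0.38,"y": -0.72,"z": 0,"rx": 0,"ry": 0,"rz": 0,"claw": 255},{"x": 0.38,"y": -0.72,"z": 0,"rx": 0,"ry": 0,"rz": 0,"claw": 255},{"x": 0.38,"y": -0.72,"z": 0,"rx": 0,"ry": 0,"rz": 0,"claw": 255},{"x": 0.38,"y": -0.72,"z": 0,"rx": 0,"ry": 0,"rz": 0,"claw": 255},{"x": 0.38,"y": -0.72,"z": 0,"rx": 0,"ry": 0,"rz": 0,"claw": 255},{"x": 0.38,"y": -0.72,"z": 0,"rx": 0,"ry": 0,"rz": 0,"claw": 255}]'

```text
t: 1.77
tool_pos: [0.4883, -0.0665, 0.3121]
orientation: [-0.392, -3.117, 0.001]
force: [0.3, 0.1, 0.8]
opening: 0.0004
gripper_force: 0.0
```

```bash
python3 - <<'E'
from h import *
s=robot.read_state(); print(s['t'],s['tool_pos'],s['orientation'],s['opening'])
c,p,d=grab('wrist'); cv2.imwrite('pics/w1.png',p[...,::-1]); print(c['origin'],robot.read_state()['tool_pos'])
E
```

```text
1.7667 [ 0.48825968 -0.06649577  0.31206184] [-3.92041683e-01 -3.11658028e+00  6.12597436e-04] 0.0003840056661750799
[ 0.41322707 -0.0481169   0.46392843] [ 0.48952682 -0.07019633  0.31127652]
```

View pics/w1.png

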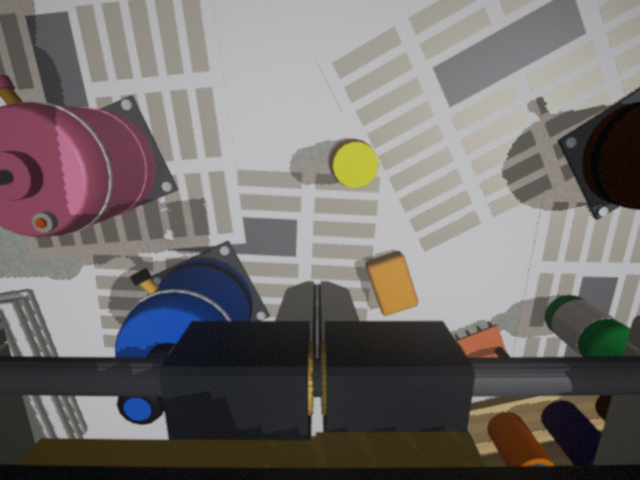

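The wrist view shows the closed fingers at (318,380), the blue sprayer's knob dot at (137,408), and the pink look-alike at (60,165). I'll check the knob position from this dot.

```bash
python3 - <<'E'
from h import *
for n,(x0,y0,x1,y1) in(('wrist',(110,385,165,425)),('top',(461,226,480,246)),('scene',(265,165,295,185))):
    c,p,d=pickle.load(open(n+'.pkl','rb')); g=p.astype(int)
    m=np.zeros(p.shape[:2],bool); m[y0:y1,x0:x1]=((g[...,2]>90)&(g[...,2]-g[...,0]>50))[y0:y1,x0:x1]
    nn,l,s,ce=cv2.connectedComponentsWithStats(m.astype(np.uint8))
    for i in range(1,nn):
        if s[i][4]>8: print(n,s[i],ce[i],onz(c,[ce[i]],.218))
E
```

```text
wrist [123 397  28  24 515] [136.92621359 408.69126214] [[ 0.58158004 -0.2408972   0.218     ]]
top [475 226   5   5  15] [477.66666667 227.33333333] [[ 0.59602639 -0.25317911  0.218     ]]
top [464 230  13  12 126] [470.         235.41269841] [[ 0.58224641 -0.2398726   0.218     ]]
scene [274 168   9   7  51] [278.29411765 171.19607843] [[ 0.58300871 -0.23921375  0.218     ]]
scene [283 177  12   8  74] [289.05405405 180.7027027 ] [[ 0.57341574 -0.19819617  0.218     ]]
scene [265 178  11   7  54] [269.53703704 181.5       ] [[ 0.61617781 -0.21703961  0.218     ]]
```

Request:
arm_command --targets '[{"x": 0.18,"y": -0.345,"z": 0,"rx": 0,"ry": 0,"rz": 0,"claw": 255},{"x": 0.18,"y": -0.345,"z": 0,"rx": 0,"ry": 0,"rz": 0,"claw": 255},{"x": 0.18,"y": -0.345,"z": 0,"rx": 0,"ry": 0,"rz": 0,"claw": 255},{"x": 0.18,"y": -0.345,"z": 0,"rx": 0,"ry": 0,"rz": 0,"claw": 255},{"x": 0.18,"y": -0.345,"z": 0,"rx": 0,"ry": 0,"rz": 0,"claw": 255},{"x": 0.18,"y": -0.345,"z": -0.08,"rx": 0,"ry": 0,"rz": 0,"claw": 255},{"x": 0.18,"y": -0.345,"z": -0.1,"rx": 0,"ry": 0,"rz": 0,"claw": 255},{"x": 0.18,"y": -0.345,"z": -0.1,"rx": 0,"ry": 0,"rz": 0,"claw": 255},{"x": 0.18,"y": -0.345,"z": -0.1,"rx": 0,"ry": 0,"rz": 0,"claw": 255}]'

```text
t: 2.57
tool_pos: [0.5768, -0.2349, 0.2617]
orientation: [-0.389, -3.114, -0.002]
force: [0.1, 0.4, 0.7]
opening: 0.0005
gripper_force: 0.0
```

```bash
python3 - <<'E'
from h import *
c,p,d=grab('scene'); cv2.imwrite('pics/s2.png',cv2.resize(p[110:270,190:390,::-1],None,fx=4,fy=3.75,interpolation=2)[:600]); s=robot.read_state(); print(s['t'],s['tool_pos'],s['force'])
E
```

```text
2.6167 [ 0.57757574 -0.23505744  0.26357898] [0.68713714 0.82009074 1.45434946]
```

View pics/s2.png

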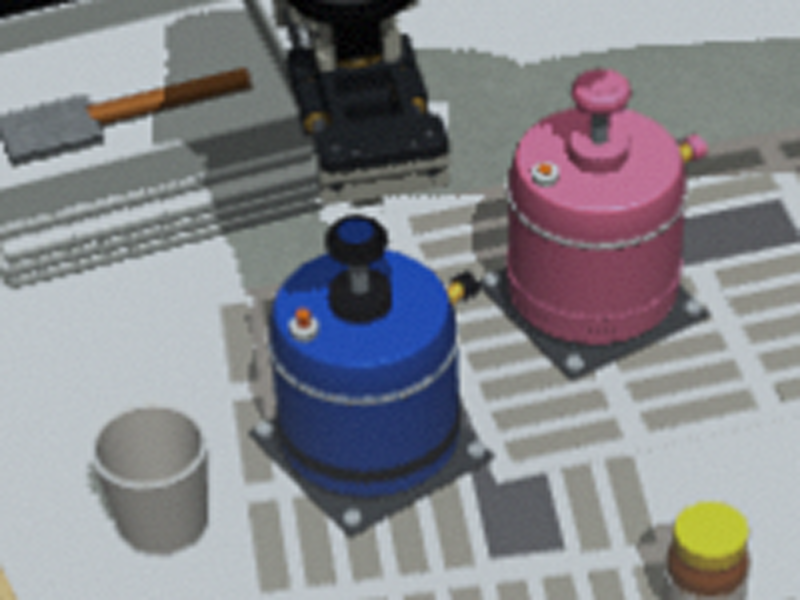

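The crop shows the blue knob still up at crop (357,240), with the gripper seen behind and above it at (380,130). I'll check where the fingers are using the depth.

```bash
python3 - <<'E'
from h import *
c,p,d=pickle.load(open('scene.pkl','rb'))
M=R(c);o=np.array(c['origin'])
def proj(X):
    q=(np.array(X)-o)@M; q=q*[1,-1,-1]; return cv2.projectPoints(q.reshape(1,3),np.zeros(3),np.zeros(3),np.array(c['intrinsics']),np.array(c['dist']))[0].ravel()
t=robot.read_state()['tool_pos']
for z in(.014,0,-.07): print(z,proj(t-[0,0,z]))
uv=np.array([(270+j,115+i) for i in(0,15,25,35,38,42,46) for j in(0,15,25)]); P=bydepth(c,uv,d[uv[:,1],uv[:,0]]); print(np.c_[uv,P.round(3)])
ct,pt,dt=grab('top'); 
v,u=np.mgrid[150:330,380:600]; uv=np.c_[u.ravel(),v.ravel()]
cv2.imwrite('pics/t2.png',cv2.resize(pt[150:330,380:600,::-1],None,fx=3,fy=3))
E
```

```text
0.014 [280.47629005 162.18488347]
0 [280.22145695 157.93761426]
-0.07 [278.90464879 135.79972125]
[[ 2.70e+02  1.15e+02  6.06e-01 -2.08e-01  4.26e-01]
 [ 2.85e+02  1.15e+02  5.68e-01 -2.17e-01  4.04e-01]
 [ 2.95e+02  1.15e+02  3.50e-01 -6.46e-01  5.00e-03]
 [ 2.70e+02  1.30e+02  6.04e-01 -2.20e-01  3.73e-01]
 [ 2.85e+02  1.30e+02  5.73e-01 -2.09e-01  3.70e-01]
 [ 2.95e+02  1.30e+02  3.75e-01 -5.95e-01 -9.00e-03]
 [ 2.70e+02  1.40e+02  6.09e-01 -2.12e-01  3.53e-01]
 [ 2.85e+02  1.40e+02  5.78e-01 -2.00e-01  3.49e-01]
 [ 2.95e+02  1.40e+02  5.69e-01 -1.64e-01  3.74e-01]
 [ 2.70e+02  1.50e+02  6.30e-01 -1.61e-01  3.73e-01]
 [ 2.85e+02  1.50e+02  6.04e-01 -1.41e-01  3.78e-01]
 [ 2.95e+02  1.50e+02  5.82e-01 -1.37e-01  3.72e-01]
 [ 2.70e+02  1.53e+02  6.35e-01 -1.49e-01  3.76e-01]
 [ 2.85e+02  1.53e+02  6.03e-01 -1.44e-01  3.67e-01]
 [ 2.95e+02  1.53e+02  5.82e-01 -1.39e-01  3.62e-01]
 [ 2.70e+02  1.57e+02  6.35e-01 -1.52e-01  3.62e-01]
 [ 2.85e+02  1.57e+02  5.99e-01 -1.55e-01  3.44e-01]
 [ 2.95e+02  1.57e+02  5.80e-01 -1.43e-01  3.46e-01]
 [ 2.70e+02  1.61e+02  6.34e-01 -1.58e-01  3.45e-01]
 [ 2.85e+02  1.61e+02  6.01e-01 -1.51e-01  3.36e-01]
 [ 2.95e+02  1.61e+02  4.39e-01 -4.61e-01 -1.00e-03]]
```

View pics/t2.png

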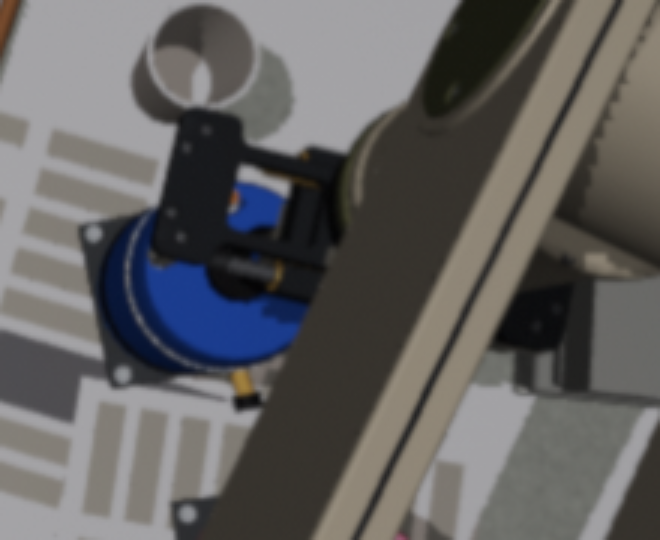

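Both views agree: the fingers are just off the knob's centre, and the pin is at (235,200) in this crop, clear of them. I'll correct the offset and make one stroke.

Request:
arm_command --targets '[{"x": 0.006,"y": -0.01,"z": -0.04,"rx": 0,"ry": 0,"rz": 0,"claw": 255},{"x": 0.006,"y": -0.01,"z": -0.06,"rx": 0,"ry": 0,"rz": 0,"claw": 255},{"x": 0.006,"y": -0.01,"z": -0.09,"rx": 0,"ry": 0,"rz": 0,"claw": 255},{"x": 0.006,"y": -0.01,"z": -0.114,"rx": 0,"ry": 0,"rz": 0,"claw": 255},{"x": 0.006,"y": -0.01,"z": -0.114,"rx": 0,"ry": 0,"rz": 0,"claw": 255},{"x": 0.006,"y": -0.01,"z": -0.114,"rx": 0,"ry": 0,"rz": 0,"claw": 255}]'

```text
t: 3.17
tool_pos: [0.5812, -0.2408, 0.2073]
orientation: [0.389, 3.115, -0.001]
force: [-2.0, 0.3, 6.8]
opening: 0.0007
gripper_force: 3.6
```

Request:
arm_command --targets '[{"x": 0,"y": 0,"z": 0.064,"rx": 0,"ry": 0,"rz": 0,"claw": 255},{"x": 0,"y": 0,"z": 0.064,"rx": 0,"ry": 0,"rz": 0,"claw": 255},{"x": 0,"y": 0,"z": -0.002,"rx": 0,"ry": 0,"rz": 0,"claw": 255},{"x": 0,"y": 0,"z": -0.002,"rx": 0,"ry": 0,"rz": 0,"claw": 255},{"x": 0,"y": 0,"z": -0.002,"rx": 0,"ry": 0,"rz": 0,"claw": 255},{"x": 0,"y": 0,"z": 0.064,"rx": 0,"ry": 0,"rz": 0,"claw": 255},{"x": 0,"y": 0,"z": 0.064,"rx": 0,"ry": 0,"rz": 0,"claw": 255},{"x": 0,"y": 0,"z": -0.002,"rx": 0,"ry": 0,"rz": 0,"claw": 255},{"x": 0,"y": 0,"z": -0.002,"rx": 0,"ry": 0,"rz": 0,"claw": 255},{"x": 0,"y": 0,"z": -0.002,"rx": 0,"ry": 0,"rz": 0,"claw": 255}]'

```text
t: 4.0
tool_pos: [0.5819, -0.2412, 0.2067]
orientation: [0.389, 3.114, -0.002]
force: [2.2, -0.6, 8.1]
opening: 0.0003
gripper_force: 3.7
```

Request:
arm_command --targets '[{"x": 0,"y": 0,"z": 0.064,"rx": 0,"ry": 0,"rz": 0,"claw": 255},{"x": 0,"y": 0,"z": 0.064,"rx": 0,"ry": 0,"rz": 0,"claw": 255},{"x": 0,"y": 0,"z": 0,"rx": 0,"ry": 0,"rz": 0,"claw": 255},{"x": 0,"y": 0,"z": 0,"rx": 0,"ry": 0,"rz": 0,"claw": 255},{"x": 0,"y": 0,"z": 0,"rx": 0,"ry": 0,"rz": 0,"claw": 255},{"x": 0,"y": 0,"z": 0.064,"rx": 0,"ry": 0,"rz": 0,"claw": 255},{"x": 0,"y": 0,"z": 0.064,"rx": 0,"ry": 0,"rz": 0,"claw": 255},{"x": 0,"y": 0,"z": 0,"rx": 0,"ry": 0,"rz": 0,"claw": 255},{"x": 0,"y": 0,"z": 0,"rx": 0,"ry": 0,"rz": 0,"claw": 255},{"x": 0,"y": 0,"z": 0,"rx": 0,"ry": 0,"rz": 0,"claw": 255}]'

```text
t: 4.83
tool_pos: [0.5817, -0.2412, 0.2066]
orientation: [0.389, 3.114, -0.001]
force: [1.7, -0.5, 7.9]
opening: 0.0004
gripper_force: 3.7
```

Request:
arm_command --targets '[{"x": 0,"y": 0,"z": 0.064,"rx": 0,"ry": 0,"rz": 0,"claw": 255},{"x": 0,"y": 0,"z": 0.064,"rx": 0,"ry": 0,"rz": 0,"claw": 255},{"x": 0,"y": 0,"z": 0,"rx": 0,"ry": 0,"rz": 0,"claw": 255},{"x": 0,"y": 0,"z": 0,"rx": 0,"ry": 0,"rz": 0,"claw": 255},{"x": 0,"y": 0,"z": 0,"rx": 0,"ry": 0,"rz": 0,"claw": 255},{"x": 0,"y": 0,"z": 0.064,"rx": 0,"ry": 0,"rz": 0,"claw": 255},{"x": 0,"y": 0,"z": 0.064,"rx": 0,"ry": 0,"rz": 0,"claw": 255},{"x": 0,"y": 0,"z": 0.2,"rx": 0,"ry": 0,"rz": 0,"claw": 255},{"x": 0,"y": 0,"z": 0.2,"rx": 0,"ry": 0,"rz": 0,"claw": 255},{"x": 0,"y": 0,"z": 0.2,"rx": 0,"ry": 0,"rz": 0,"claw": 255}]'

```text
t: 5.67
tool_pos: [0.5824, -0.2417, 0.3131]
orientation: [0.388, 3.108, -0.005]
force: [2.5, -1.1, 1.6]
opening: 0.0005
gripper_force: 0.0
```

```bash
python3 - <<'E'
from h import *
c,p,d=grab('scene'); s=robot.read_state(); print(s['t'],s['tool_pos'],s['force'])
cv2.imwrite('pics/s3.png',cv2.resize(p[130:230,220:340,::-1],None,fx=6,fy=6,interpolation=2))
E
```

```text
5.7167 [ 0.58198763 -0.24145597  0.31011651] [-1.26778725  0.14454048  0.28703158]
```

View pics/s3.png

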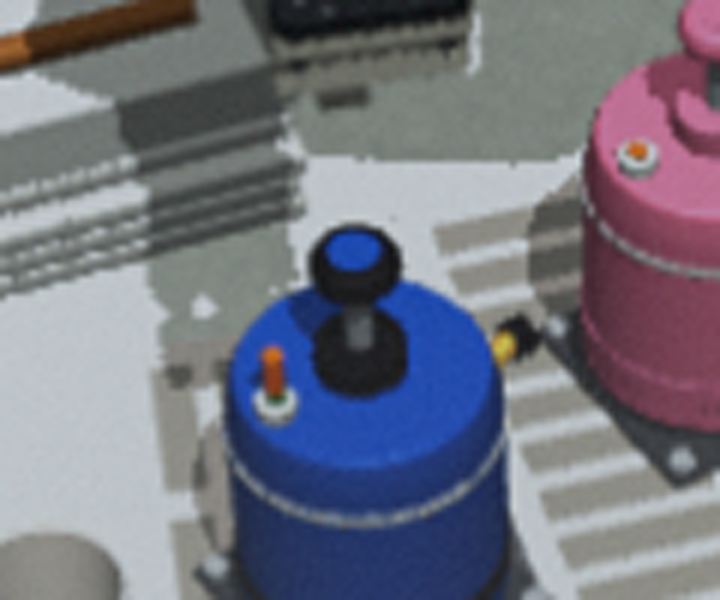

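The pin at crop (272,372) is mostly out: green is just showing, but no white band yet. The knob is up. I'll make four more strokes with longer up times.

Request:
arm_command --targets '[{"x": 0,"y": 0,"z": -0.08,"rx": 0,"ry": 0,"rz": 0,"claw": 255},{"x": 0,"y": 0,"z": -0.13,"rx": 0,"ry": 0,"rz": 0,"claw": 255},{"x": 0,"y": 0,"z": -0.202,"rx": 0,"ry": 0,"rz": 0,"claw": 255},{"x": 0,"y": 0,"z": -0.202,"rx": 0,"ry": 0,"rz": 0,"claw": 255},{"x": 0,"y": 0,"z": -0.202,"rx": 0,"ry": 0,"rz": 0,"claw": 255},{"x": 0,"y": 0,"z": -0.13,"rx": 0,"ry": 0,"rz": 0,"claw": 255},{"x": 0,"y": 0,"z": -0.13,"rx": 0,"ry": 0,"rz": 0,"claw": 255},{"x": 0,"y": 0,"z": -0.13,"rx": 0,"ry": 0,"rz": 0,"claw": 255},{"x": 0,"y": 0,"z": -0.202,"rx": 0,"ry": 0,"rz": 0,"claw": 255},{"x": 0,"y": 0,"z": -0.202,"rx": 0,"ry": 0,"rz": 0,"claw": 255}]'

```text
t: 6.55
tool_pos: [0.5828, -0.242, 0.205]
orientation: [0.389, 3.111, -0.004]
force: [5.5, -2.5, 9.6]
opening: 0.0008
gripper_force: 4.0
```

Request:
arm_command --targets '[{"x": 0,"y": 0,"z": 0,"rx": 0,"ry": 0,"rz": 0,"claw": 255},{"x": 0,"y": 0,"z": 0.072,"rx": 0,"ry": 0,"rz": 0,"claw": 255},{"x": 0,"y": 0,"z": 0.072,"rx": 0,"ry": 0,"rz": 0,"claw": 255},{"x": 0,"y": 0,"z": 0.072,"rx": 0,"ry": 0,"rz": 0,"claw": 255},{"x": 0,"y": 0,"z": 0,"rx": 0,"ry": 0,"rz": 0,"claw": 255},{"x": 0,"y": 0,"z": 0,"rx": 0,"ry": 0,"rz": 0,"claw": 255},{"x": 0,"y": 0,"z": 0,"rx": 0,"ry": 0,"rz": 0,"claw": 255},{"x": 0,"y": 0,"z": 0.072,"rx": 0,"ry": 0,"rz": 0,"claw": 255},{"x": 0,"y": 0,"z": 0.072,"rx": 0,"ry": 0,"rz": 0,"claw": 255},{"x": 0,"y": 0,"z": 0.072,"rx": 0,"ry": 0,"rz": 0,"claw": 255}]'

```text
t: 7.38
tool_pos: [0.5812, -0.2412, 0.2406]
orientation: [0.39, 3.115, -0.001]
force: [0.9, 0.7, -0.3]
opening: 0.0007
gripper_force: 0.0
```

Request:
arm_command --targets '[{"x": 0,"y": 0,"z": -0.072,"rx": 0,"ry": 0,"rz": 0,"claw": 255},{"x": 0,"y": 0,"z": -0.072,"rx": 0,"ry": 0,"rz": 0,"claw": 255},{"x": 0,"y": 0,"z": -0.072,"rx": 0,"ry": 0,"rz": 0,"claw": 255},{"x": 0,"y": 0,"z": 0,"rx": 0,"ry": 0,"rz": 0,"claw": 255},{"x": 0,"y": 0,"z": 0.08,"rx": 0,"ry": 0,"rz": 0,"claw": 255},{"x": 0,"y": 0,"z": 0.14,"rx": 0,"ry": 0,"rz": 0,"claw": 255},{"x": 0,"y": 0,"z": 0.14,"rx": 0,"ry": 0,"rz": 0,"claw": 255},{"x": 0,"y": 0,"z": 0.14,"rx": 0,"ry": 0,"rz": 0,"claw": 255}]'

```text
t: 8.05
tool_pos: [0.5812, -0.2412, 0.3104]
orientation: [0.39, 3.115, -0.001]
force: [0.7, -0.3, -1.0]
opening: 0.0004
gripper_force: 0.0
```

```bash
python3 - <<'E'
from h import *
c,p,d=grab('scene'); s=robot.read_state(); print(s['t'],s['tool_pos'],s['force'])
cv2.imwrite('pics/s4.png',cv2.resize(p[130:230,220:340,::-1],None,fx=6,fy=6,interpolation=2))
E
```

```text
8.1 [ 0.5804315 -0.2408039  0.3080192] [-0.16858952  0.15395885 -1.19496704]
```

View pics/s4.png

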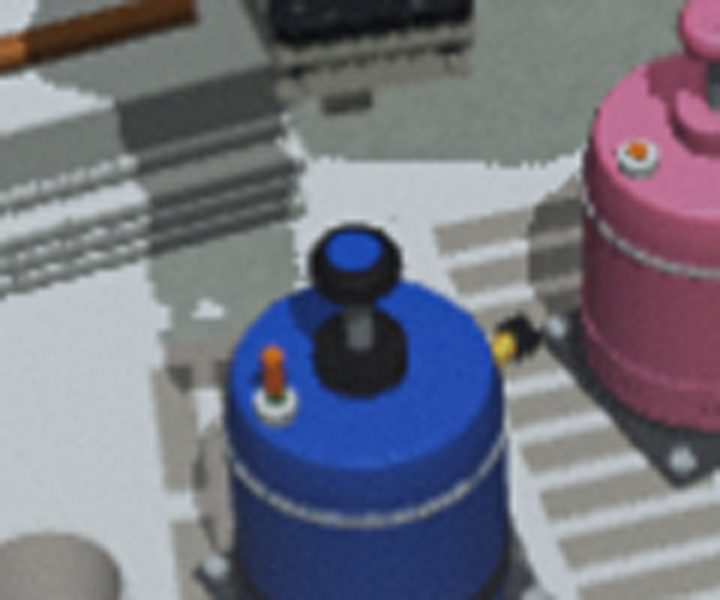

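The pin tip at crop (272,348) hasn't moved after four full strokes, so it should be at its stop, and the knob is up. I'll check the tip height numerically, then hand in.

```bash
python3 - <<'E'
from h import *
c,p,d=pickle.load(open('scene.pkl','rb'))
M=R(c);o=np.array(c['origin'])
for z in (.161,.18,.185):
    q=((np.array([.6245,-.234,z])-o)@M)*[1,-1,-1]
    print(z,cv2.projectPoints(q.reshape(1,3),np.zeros(3),np.zeros(3),np.array(c['intrinsics']),np.array(c['dist']))[0].ravel())
h=cv2.cvtColor(p,cv2.COLOR_RGB2HSV); m=(h[...,0]<20)&(h[...,1]>120)&(h[...,2]>90); m[:180]=0;m[200:]=0;m[:,:258]=0;m[:,275:]=0
ys,xs=np.nonzero(m);print(ys.min(),ys.max(),xs.mean())
uv=np.c_[xs,ys];P=bydepth(c,uv,d[ys,xs]);print(P[:,2].max(),np.percentile(P[:,2],90))
E
```

```text
0.161 [265.00349738 194.2834368 ]
0.18 [264.51426969 188.99739157]
0.185 [264.38426475 187.58987269]
188 195 265.04761904761904
0.18946606431667457 0.185421772405705
```

The tip is at about 0.185 m, which is fully out.

```bash
python3 -c "
from plant import robot
print(robot.close_job())"
```

```text
the job is handed in; nothing more can be done
None
```

I pumped the blue sprayer until its orange pin stood fully out (tip measured at about 185 mm). The knob is back up, the arm is clear above it, and the job is handed in; the hand-in gave no verdict.

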